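# Chuck the big engine valve

### The job

Take the engine valve with the widest head out of the wooden rack and stand it stem down in the open bench chuck. Then turn the chuck's sleeve clockwise by its upright black grip until the jaws hold the stem tight, and let go.

Things in the scene. Friction and masses are not known exactly. Their poses are not given: they have to be found in the camera images.
- valve_head (a point): Head centre of the widest of 3 steel engine valves standing head up, in 19 mm holes 95 mm apart in a wood rack (60x270x50 mm high; may lean 4 deg). Head: disc 52 mm across (others 34, 36), upright rim 8 mm high; this point is mid-rim, 5 mm below the top, 116 mm above the stem's foot, 76 mm above the rack. Below, it tapers to the 14 mm stem. Foot 40 mm deep. 0.3 kg. z: up along the valve.
- chuck: Upright steel bench chuck, fixed. Origin: on its axis at table level, z up. Foot 144 mm across; body 92 mm across, 85 mm high; knurled sleeve 120 mm across round it. Bore 36 mm wide, flat floor 30 mm above the table (valve_head is 146 mm up when the stem stands on it). Three coupled jaws, tops 94 mm up, leave a 36 mm circle when open; closing, they centre the stem and stand it upright.
- sleeve (a joint): Turn of the sleeve in rad: 0 fully open, growing clockwise seen from above. Starts at 0 to 0.2. The jaws' circle narrows 20 mm per rad: they meet the 14 mm stem at about 1.1, where the sleeve goes hard. Turning takes about 4 N at the grip; press on there to about 12 N to clamp. The sleeve is stiff and stays where it is left.
- handle (a point): Middle of the upright round black grip on the sleeve's bar, 120 mm from the chuck's axis and 85 mm above the table; it moves on a circle about that axis, clockwise from above to close. Grip 18 mm thick; its top is 21 mm above this point, the top of the 12 mm bar that carries it 31 mm below.
Not all that is in view belongs to the job. Leave any blue look-alike of the part that bears valve_head alone.

How it is judged:
By the outcome, as a careful person would: the job done as asked, in the order asked, and still so for the second after the job is handed in, with the robot touching nothing.
It also fails if it takes over 51 s, if anything falls off the work surface, if the arm or the gripper's body presses on something with over 40 N, if the wrist force passes 120 N, or if a joint passes its speed limit or range.

### The arm

A 6-joint arm with a two-finger parallel gripper is mounted at the origin on the work surface. World frame = base frame: x ahead of the robot, y to its left, z up, the work surface at z = 0. Lengths are in m, angles in rad, forces in N, time in s.
With the tool pointing down it reaches from about 0.425 to 0.95 m from the base axis. Payload 3.5 kg.
Tool frame: the origin (TCP) lies between the finger pads; the fingertips stand 11 mm ahead of it and the grasp point (between the pads) lies 8 mm behind it; y points along the fingers, x is the direction in which the jaws open and shut, and the axes are right-handed (so a half turn about y gives the same grasp; the last joint's range is limited). The gripper opens to 85 mm and grips with 20 to 120 N. Pads are 22 mm wide; open, the fingers measure 114 mm over their backs; the gripper's body (76 mm by 85 mm) begins 54 mm behind the grasp point. The pads swing forward as they close: fully open they stand 13 mm farther back than shut.
Start: joints at [-0.15, 0.286, 1.577, -0, 1.279, -0.15], TCP at [0.675, 0, 0.242] pointing down, gripper open.
Joint ranges: [-2.77, 2.77], [-0.9, 2.22], [0.21, 2.48], [-1.53, 4.67], [0.24, 2.81], [-2.84, 2.84]. Speed limits (rad/s): [2.79, 2.79, 3.14, 3.14, 3.14, 3.14].

### API

Orientations are given as [roll, pitch, yaw] about the fixed x, y, z axes, in that order (R = Rz(yaw) Ry(pitch) Rx(roll)).
In Python, from bench import robot, solve_ik, get_state, eyes, ticket gives the robot as it stands. The module is installed in compiled form; this text tells all that it offers. Calls block until the motion is done:
- robot.reach(position, orientation): joint-space move of the TCP to a pose.
- robot.movel(position, ori=None, speed=0.15, max_force=None): straight line of the TCP; ori=None keeps the orientation; speed is the mean speed in m/s. With max_force (N) it stops when the force on the tool has changed by that much, and returns True; else False.
- robot.move_joints(angles): joint-space move.
- robot.grip(opening, grasp_force=None): opening from 0.0 (shut) to 1.0 (fully open); grasp_force is the grip in N (None keeps the last); returns when the fingers have stopped.
- robot.pause(seconds).
- solve_ik(position, orientation): joint angles nearest the present ones, or None.
- get_state(): the state.
- eyes.grab_frame(name): name is "scene" or "side" or "wrist"; returns the picture (480x640x3 uint8, red, green, blue); there is no depth.
- eyes.calibration(name): a dict with "K" (3x3 intrinsics, pixels), "dist" ([k1, k2, p1, p2, k3] as OpenCV has them; the pictures are not rectified), "R" (3x3) and "t" (3): a world point X has camera coordinates R X + t; the wrist camera has in their place "T_tool_cam" (4x4, takes a point from camera to tool coordinates, whose origin is the TCP and whose axes are the tool frame's). Camera axes: x right, y down, z forward; pixel columns grow to the right and rows downward; lengths in m; the calibration is good to about 2 mm. A picture is of the moment at which its call begins: read the wrist's pose just before it. calibration takes no time and is no camera call.
A pose or a line that the arm cannot do raises robot.IKError and nothing moves.
- ticket.close_job(): hands the job in, once; it reports no verdict.
The state is a dict: "time": time; "joint_pos": joint angles; "qd": joint speeds; "joint_efforts": joint torques, N m; "ee_pos": TCP position; "eef_rot": TCP orientation; "contact_force": force on the tool from outside, world axes, zero at the start; "moment": the same for the moment, N m; "gripper_width": opening from 0.0 (shut) to 1.0 (fully open).
Only numpy, scipy, OpenCV 4.12 (cv2) and the standard library are available. Lean on these libraries where they do the work, as an engineer would, in place of code of your own. Each camera call takes 0.05 s, during which the arm holds its last target.

## Working session

There is one attempt and no reset: what is moved stays moved. The work goes in short steps, each a Python script; the robot and the scene stay as the last script left them, time stands still between calls to the robot, and variables do not carry over. Pictures are saved under pics/ and viewed, and the job is handed in when it is done.

```bash
mkdir -p pics; ls; python3 - <<'E'
from bench import eyes,get_state
import cv2,numpy as np
for n in ["scene","side","wrist"]:
    im=eyes.grab_frame(n); cv2.imwrite(f"pics/{n}0.png",im[:,:,::-1])
    c=eyes.calibration(n); print(n,{k:np.round(v,3).tolist() for k,v in c.items()})
s=get_state();print(s)
E
```

```text
pics
scene {'K': [[502.86, 0.0, 306.457], [0.0, 502.86, 238.002], [0.0, 0.0, 1.0]], 'dist': [-0.091, 0.0, 0.0, 0.0, 0.0], 'R': [[0.441, 0.898, -0.012], [0.653, -0.33, -0.682], [-0.616, 0.293, -0.731]], 't': [-0.209, -0.289, 1.376]}
side {'K': [[577.936, 0.0, 318.435], [0.0, 577.936, 248.15], [0.0, 0.0, 1.0]], 'dist': [-0.009, 0.0, 0.0, 0.0, 0.0], 'R': [[0.989, -0.149, 0.011], [-0.078, -0.577, -0.813], [0.127, 0.803, -0.582]], 't': [-0.539, 0.096, 1.104]}
wrist {'K': [[361.356, 0.0, 317.348], [0.0, 361.356, 234.243], [0.0, 0.0, 1.0]], 'dist': [0.016, 0.0, 0.0, 0.0, 0.0], 'T_tool_cam': [[1.0, 0.0, -0.001, 0.001], [0.001, -0.291, 0.957, -0.132], [-0.0, -0.957, -0.291, 0.074], [0.0, 0.0, 0.0, 1.0]]}
{'time': 0.15, 'joint_pos': array([-1.50018567e-01,  2.87012274e-01,  1.57785979e+00, -8.52074097e-06,
        1.27860698e+00, -1.50031022e-01]), 'qd': array([-0.00158587, -0.00329431, -0.0044122 ,  0.00119943,  0.00095632,
       -0.00034934]), 'joint_efforts': array([ 7.91554030e-04, -4.06602967e+01, -2.93140125e+01, -8.94972595e-05,
        3.96185191e-03, -2.97825103e-06]), 'ee_pos': array([6.74499600e-01, 9.07314741e-05, 2.41221181e-01]), 'eef_rot': array([-1.57052243e+00,  1.86641844e-03,  1.51732735e-05]), 'contact_force': array([-0.43674915, -0.15085903,  0.08348833]), 'moment': array([ 0.0399594 , -0.0213057 ,  0.00143199]), 'gripper_width': 0.9979671368935327}
```

View pics/scene0.png

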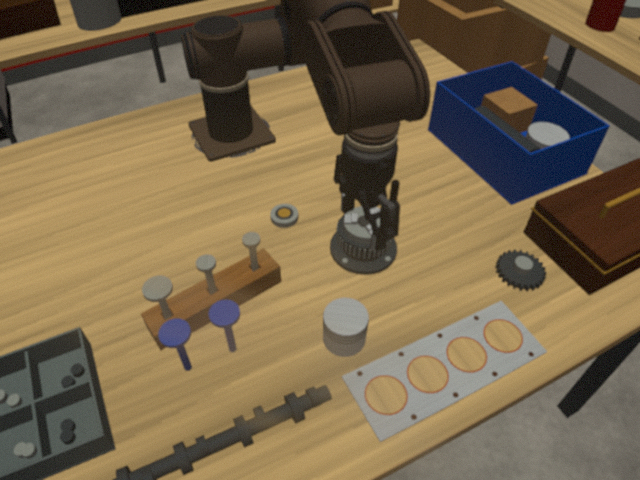

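View pics/side0.png

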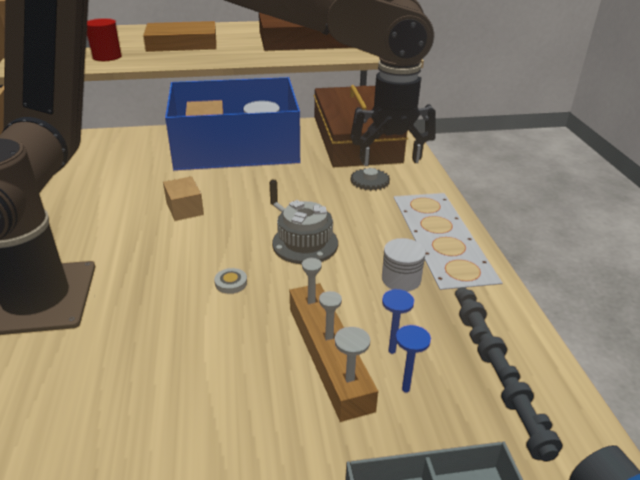

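View pics/wrist0.png

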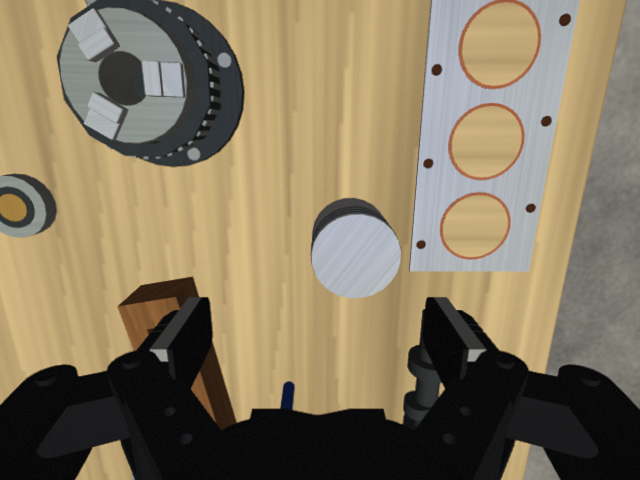

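```bash
cat > h.py <<'E'
import cv2,numpy as np
from bench import robot,solve_ik,get_state,eyes,ticket
from scipy.spatial.transform import Rotation as Ro
def cam(n,st=None):
    c=eyes.calibration(n); K=np.array(c["K"]);d=np.array(c["dist"],float)
    if n!="wrist":
        R=np.array(c["R"]);t=np.array(c["t"])
    else:
        T=np.array(c["T_tool_cam"]); W=np.eye(4); W[:3,:3]=Ro.from_euler('xyz',st["eef_rot"]).as_matrix(); W[:3,3]=st["ee_pos"]
        M=np.linalg.inv(W@T); R=M[:3,:3];t=M[:3,3]
    return K,d,R,t
def ray(C,px):
    K,d,R,t=C; u=cv2.undistortPoints(np.array([[px]],float),K,d)[0,0]
    v=R.T@np.array([u[0],u[1],1.]); return -R.T@t, v/np.linalg.norm(v)
def plane(C,px,z):
    o,v=ray(C,px); return o+v*(z-o[2])/v[2]
def tri(rays):
    A=np.zeros((3,3));b=np.zeros(3)
    for o,v in rays:
        P=np.eye(3)-np.outer(v,v);A+=P;b+=P@o
    X=np.linalg.solve(A,b); return X,[np.linalg.norm((np.eye(3)-np.outer(v,v))@(X-o)) for o,v in rays]
def proj(C,X):
    K,d,R,t=C; return cv2.projectPoints(np.array(X,float).reshape(-1,3),cv2.Rodrigues(R)[0],t,K,d)[0].reshape(-1,2)
E
python3 - <<'E'
import cv2
for n,(x,y,w,h),f in [("scene",(120,220,170,130),4.5),("side",(250,170,180,135),4.4),("side",(280,250,170,130),4.6)]:
    im=cv2.imread(f"pics/{n}0.png")[y:y+h,x:x+w]
    cv2.imwrite(f"pics/c_{n}_{y}.png",cv2.resize(im,None,fx=f,fy=f,interpolation=cv2.INTER_CUBIC))
E
python3 - <<'E'
import cv2,numpy as np
from h import *
# rough head top masks: low-saturation pixels, connected comps near seeds
for n,(sx,sy) in [("scene",(157,288)),("side",(352,341))]:
    im=cv2.imread(f"pics/{n}0.png"); hsv=cv2.cvtColor(im,cv2.COLOR_BGR2HSV)
    print(n,hsv[sy-14:sy+16:2,sx].tolist()); print(hsv[sy,sx-22:sx+24:3].tolist())
E
```

```text
scene [[19, 108, 172], [21, 58, 146], [22, 46, 139], [29, 45, 137], [25, 41, 138], [23, 46, 140], [21, 50, 143], [21, 43, 138], [25, 41, 138], [27, 34, 134], [28, 25, 131], [28, 34, 136], [21, 28, 120], [18, 61, 92], [17, 105, 151]]
[[21, 114, 170], [20, 118, 167], [19, 97, 157], [22, 33, 138], [24, 36, 135], [21, 39, 138], [23, 40, 139], [23, 44, 139], [22, 43, 137], [23, 42, 129], [23, 43, 138], [26, 44, 138], [21, 67, 114], [19, 116, 156], [19, 115, 155], [18, 110, 162]]
side [[23, 20, 165], [50, 10, 160], [48, 8, 160], [48, 8, 162], [47, 11, 162], [45, 10, 161], [50, 10, 161], [48, 8, 162], [55, 9, 162], [48, 8, 159], [50, 10, 159], [60, 8, 162], [60, 7, 144], [23, 21, 95], [19, 21, 95]]
[[17, 146, 161], [17, 145, 160], [48, 8, 155], [48, 8, 162], [48, 8, 159], [50, 10, 160], [48, 8, 160], [50, 9, 164], [54, 8, 161], [54, 8, 161], [50, 9, 162], [54, 8, 163], [60, 8, 162], [27, 18, 158], [20, 88, 195], [20, 88, 189]]
```

View pics/c_scene_220.png

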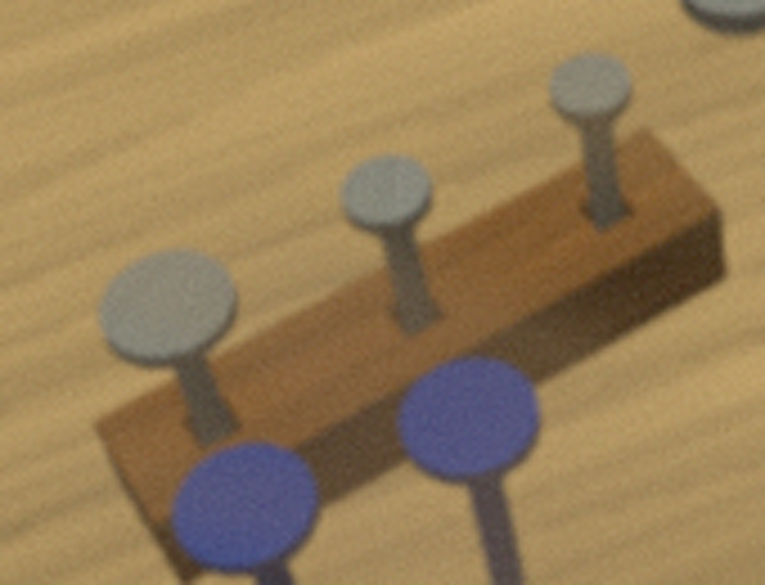

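View pics/c_side_170.png

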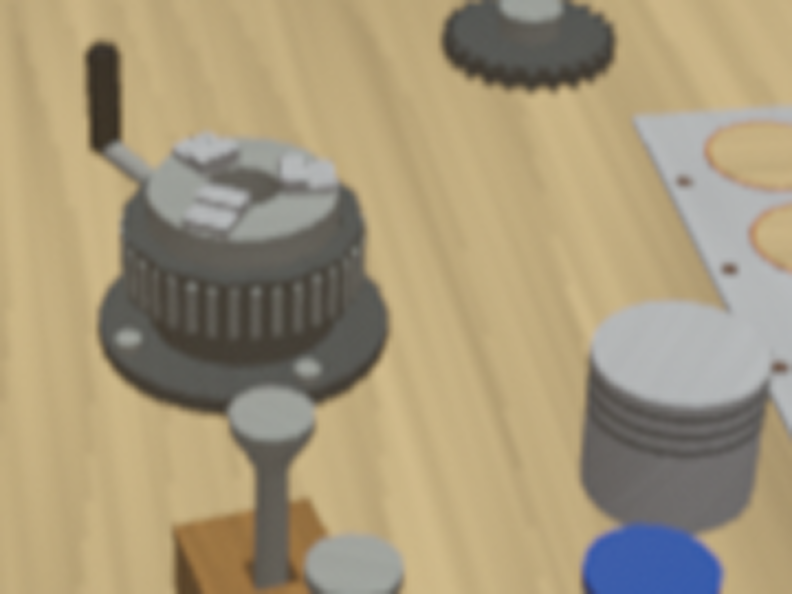

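View pics/c_side_250.png

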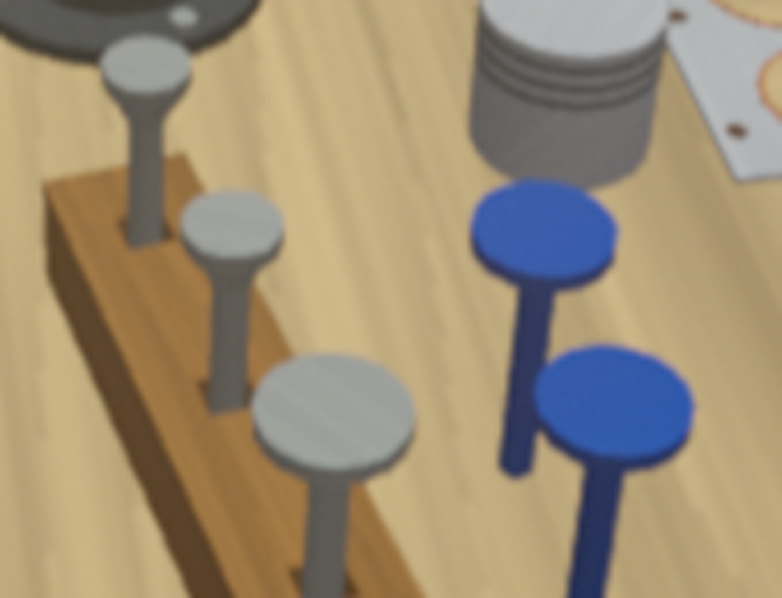

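```bash
python3 - <<'E'
from h import *
st=dict(ee_pos=[6.74499600e-01, 9.07314741e-05, 2.41221181e-01],eef_rot=[-1.57052243e+00,1.86641844e-03,1.51732735e-05])
C={n:cam(n,st) for n in ["scene","side","wrist"]}
def comp(n,seed,fn):
    im=cv2.imread(f"pics/{n}0.png");hsv=cv2.cvtColor(cv2.GaussianBlur(im,(3,3),0),cv2.COLOR_BGR2HSV).astype(int)
    m=fn(hsv).astype(np.uint8); k,l,s,c=cv2.connectedComponentsWithStats(m,connectivity=4)
    i=l[seed[1],seed[0]]; m=(l==i).astype(np.uint8); m=cv2.morphologyEx(m,cv2.MORPH_OPEN,np.ones((5,5),np.uint8))
    c=max(cv2.findContours(m,0,1)[0],key=cv2.contourArea); e=cv2.fitEllipse(cv2.convexHull(c)); return c,e
R=[]
for n,s,fn in [("scene",(157,288),lambda h:(h[...,1]<75)&(h[...,2]>112)),("side",(352,341),lambda h:(h[...,1]<40)&(h[...,2]>140))]:
    c,e=comp(n,s,fn); print(n,np.round(e[0],1),np.round(e[1],1),round(e[2])); R.append(ray(C[n],e[0])); print(plane(C[n],e[0],.131))
    P=np.array([plane(C[n],p[0].astype(float),.131)[:2] for p in c]); print("circ",cv2.minEnclosingCircle(P.astype(np.float32)))
print("tri",tri(R))
for n,s in [("scene",(174,332)),("scene",(224,312)),("side",(398,301)),("side",(412,338))]:
    c,e=comp(n,s,lambda h:(h[...,0]>100)&(h[...,0]<135)&(h[...,1]>80)&(h[...,2]>(80 if n=="scene" else 130))); print("blue",n,np.round(e[0],1),np.round(e[1]),plane(C[n],e[0],.121))
# other small valves
for n,p in [("scene",(206,262)),("scene",(251,239)),("side",(330.5,299)),("side",(312,264))]: print("valve",n,plane(C[n],p,.131))
# grip
print("grip top", plane(C["side"],(273,181),.106))
print("grip bot", plane(C["side"],(274,203),.058))
# wrist disc
im=cv2.imread("pics/wrist0.png");cv2.imwrite("pics/cw.png",cv2.resize(im[:180,40:260],None,fx=3.3,fy=3.3,interpolation=cv2.INTER_CUBIC))
E
```

```text
scene [156.6 287.2] [22.2 30.9] 71
[ 0.54661184 -0.3189427   0.131     ]
circ ((0.5467509627342224, -0.31900256872177124), 0.026006575673818588)
side [352.3 338.8] [23.8 34.4] 95
[ 0.54484892 -0.32058962  0.131     ]
circ ((0.5450668931007385, -0.3200055956840515), 0.02533857524394989)
tri (array([ 0.54523637, -0.31897128,  0.12938619]), [np.float64(1.3621653210638957e-05), np.float64(1.362165321086619e-05)])
blue scene [173.9 332.5] [24. 30.] [ 0.6406535  -0.31774052  0.121     ]
blue scene [223.4 312.3] [22. 28.] [ 0.63910579 -0.23241946  0.121     ]
blue side [397.9 299.3] [21. 31.] [ 0.63749855 -0.23311069  0.121     ]
blue side [412.9 337. ] [23. 35.] [ 0.63739293 -0.31947128  0.121     ]
valve scene [ 0.5307066  -0.22466343  0.131     ]
valve scene [ 0.5149906  -0.13231985  0.131     ]
valve side [ 0.52812672 -0.22897375  0.131     ]
valve side [ 0.51201995 -0.13457471  0.131     ]
grip top [0.4740931  0.20871856 0.106     ]
grip bot [0.47344376 0.19485191 0.058     ]
```

View pics/cw.png

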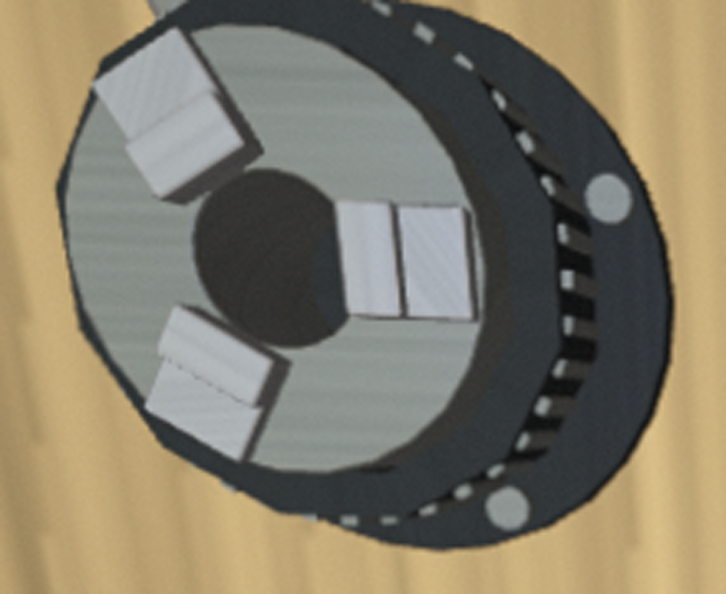

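```bash
python3 - <<'E'
from h import *
st=dict(ee_pos=[6.74499600e-01, 9.07314741e-05, 2.41221181e-01],eef_rot=[-1.57052243e+00,1.86641844e-03,1.51732735e-05])
W=cam("wrist",st);S=cam("side")
im=cv2.imread("pics/wrist0.png");v=cv2.cvtColor(cv2.GaussianBlur(im,(3,3),0),cv2.COLOR_BGR2HSV).astype(int)
roi=np.zeros(im.shape[:2],bool);roi[:180,40:260]=1
m=(roi&(v[...,1]<45)&(v[...,2]>100)).astype(np.uint8)
k,l,s,c=cv2.connectedComponentsWithStats(m);i=l[45,140];print(i,s[i])
def fitc(P):
    A=np.c_[2*P,np.ones(len(P))];x=np.linalg.lstsq(A,(P**2).sum(1),rcond=None)[0];return x[:2],np.sqrt(x[2]+x[:2]@x[:2])
# hand-picked boundary of disc top (crop px /3.3 + offset), avoid jaws
d=np.array([(65,200),(68,240),(80,300),(120,375),(230,26),(300,30),(380,65),(440,130),(475,190),(489,250),(478,330),(440,410),(390,452),(320,472),(280,466)])/3.3+[40,0]
P=np.array([plane(W,p,.085)[:2] for p in d]);print("disc",fitc(P))
b=np.array([(193,240),(205,205),(240,173),(265,168),(310,180),(198,280),(225,325),(275,347),(310,343),(345,318)])/3.3+[40,0]
P=np.array([plane(W,p,.085)[:2] for p in b]);print("bore",fitc(P))
# side: outline of body top: crop /4.4 + (250,170)
d=np.array([(147,190),(340,185),(245,139),(250,240),(160,215),(325,215),(190,232),(300,236)])/4.4+[250,170]
P=np.array([plane(S,p,.085)[:2] for p in d]);print("disc side",fitc(P))
d=np.array([(98,320),(388,325),(130,380),(180,400),(230,410),(290,403),(340,385),(375,355)])/4.4+[250,170]
P=np.array([plane(S,p,.008)[:2] for p in d]);print("foot side",fitc(P))
for sx,p in [("top",(102,55)),("mid",(103,97)),("bot",(105,145))]:
    print(sx,plane(S,np.array(p)/4.4+[250,170],dict(top=.106,mid=.085,bot=.06)[sx]))
for x in [-.7,2.3,-.785,2.356,.785]:
    print(x,solve_ik([.5455,-.3195,.2],[-1.5708,0,x]))
E
```

```text
4 [  99    8   87  135 6134]
disc (array([0.53359113, 0.10575929]), np.float64(0.04596173980294099))
bore (array([0.53293314, 0.10509728]), np.float64(0.018305706692945265))
disc side (array([0.53209175, 0.1017722 ]), np.float64(0.045571938112228746))
foot side (array([0.53053274, 0.10220203]), np.float64(0.07099118140779781))
top [0.47390961 0.20194644 0.106     ]
mid [0.47322768 0.19674046 0.085     ]
bot [0.47293978 0.19177432 0.06      ]
-0.7 [-6.90130101e-01  2.29755545e-01  1.72462446e+00 -3.96086448e-06
  1.18721268e+00  9.87138143e-03]
2.3 None
-0.785 [-6.90130107e-01  2.29755699e-01  1.72462428e+00 -3.94324489e-06
  1.18721302e+00  9.48713686e-02]
2.356 None
0.785 [-6.90131369e-01  2.29753429e-01  1.72462699e+00 -3.78357291e-07
  1.18720858e+00 -1.47513123e+00]
```

```bash
python3 - <<'E'
from h import *
o=[-np.pi/2,0,-.785]
robot.reach([.5455,-.3195,.23],o)
st=get_state();im=eyes.grab_frame("wrist");cv2.imwrite("pics/w1.png",im[:,:,::-1])
print(st["time"],st["ee_pos"],st["eef_rot"]); W=cam("wrist",st)
print(proj(W,[[.5455,-.3195,.131],[.638,-.319,.121],[.529,-.227,.131]]))
E
```

```text
1.45 [ 0.54607465 -0.31863165  0.23010633] [-1.57032135e+00 -7.64619035e-05 -7.83543338e-01]
[[316.3112003  241.5112511 ]
 [417.36520461 139.8801318 ]
 [193.56936735 159.87770396]]
```

View pics/w1.png

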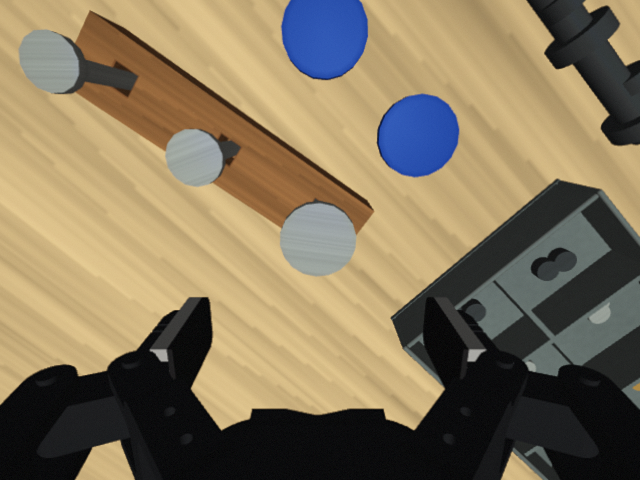

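```bash
python3 - <<'E'
from h import *
o=[-np.pi/2,0,-.785]
p=[.5463,-.3192,.230]
print(robot.movel([p[0],p[1],.115],o,speed=.12,max_force=8))
robot.grip(0.3,60)
s=get_state();print(s["time"],s["ee_pos"],s["contact_force"],s["gripper_width"])
print(robot.movel([p[0],p[1],.165],o,speed=.08,max_force=25))
robot.movel([p[0],p[1],.29],o,speed=.2)
s=get_state();print(s["time"],s["ee_pos"],s["contact_force"],s["gripper_width"])
for n in ["side","wrist"]: cv2.imwrite(f"pics/{n}2.png",eyes.grab_frame(n)[:,:,::-1])
E
```

```text
False
3.0417 [ 0.54687109 -0.31963793  0.11632928] [0.07923778 1.01736259 5.47975952] 0.5827628139622782
False
4.5917 [ 0.54562801 -0.31866479  0.28791999] [-0.17227356  0.53703803 -3.84912159] 0.5809420055961754
```

View pics/side2.png

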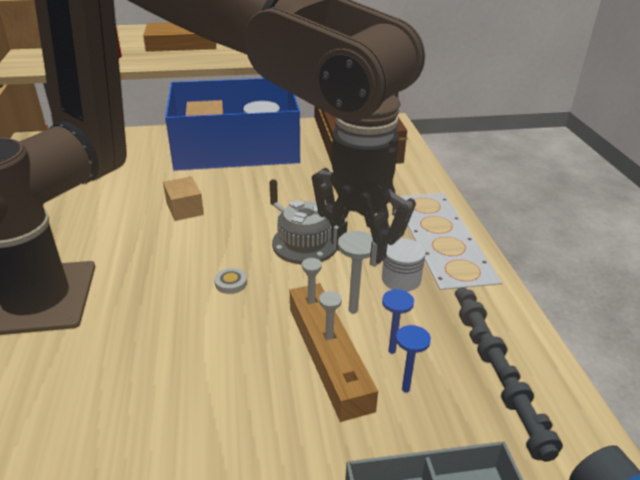

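View pics/wrist2.png

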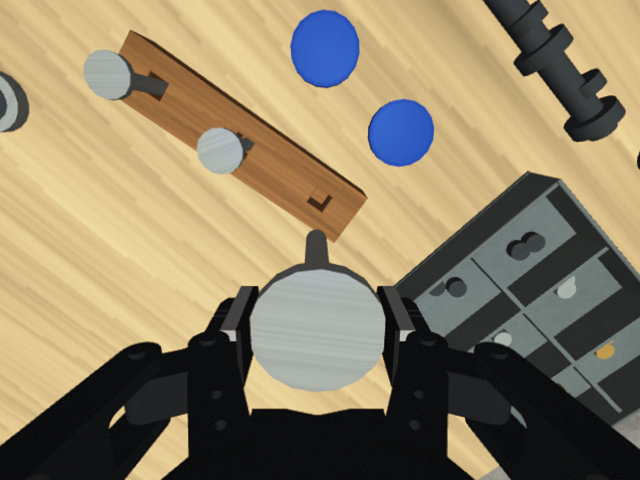

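```bash
python3 - <<'E'
from h import *
S=cam("side"); st=get_state(); W=cam("wrist",st)
t=st["ee_pos"]
print(proj(W,[t+[0,0,.015],t+[0,0,-.106]]), proj(S,[t+[0,0,.015],t+[0,0,-.106]]))
o=[-np.pi/2,0,.5]
print(solve_ik([.532,.104,.29],o))
robot.reach([.532,.104,.29],o)
st=get_state();print(st["time"],st["ee_pos"],st["gripper_width"])
W=cam("wrist",st);C=cam("scene")
t=st["ee_pos"]
for n,c in [("side",S),("scene",C),("wrist",W)]:
    cv2.imwrite(f"pics/{n}3.png",eyes.grab_frame(n)[:,:,::-1]); print(n,proj(c,[t+[0,0,-.106],[.532,.104,.085],[.4735,.203,.106]]).round(1).tolist())
E
```

```text
[[314.66417168 334.71622574]
 [316.8590765  236.86915145]] [[358.30773777 241.56314457]
 [353.94532714 312.08774981]]
[ 0.00582379 -0.04295012  1.85102095  0.          1.33352183 -0.49417621]
6.25 [0.53239977 0.10309349 0.29003961] 0.581659208350591
side [[305.5, 170.2], [305.4, 212.3], [273.0, 182.3]]
scene [[368.3, 184.6], [364.8, 221.4], [391.5, 182.2]]
wrist [[316.8, 235.5], [317.1, 203.8], [311.9, 68.2]]
```

View pics/side3.png

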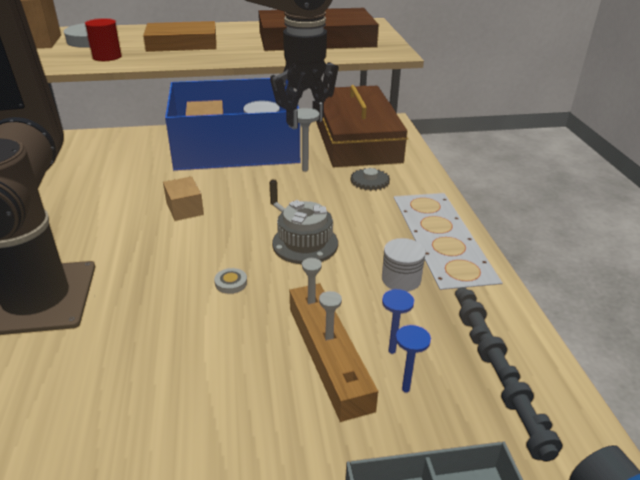

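View pics/scene3.png

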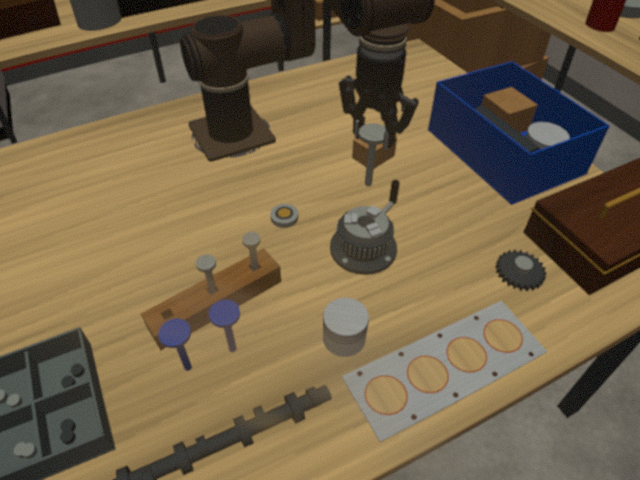

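View pics/wrist3.png

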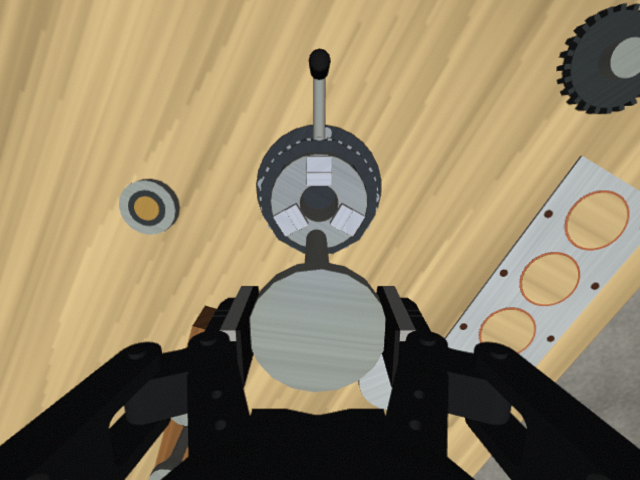

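```bash
python3 - <<'E'
from h import *
st=get_state();W=cam("wrist",st);C=cam("scene");S=cam("side")
for n in ["wrist","scene","side"]:
    im=cv2.imread(f"pics/{n}3.png");x,y,w,h={"wrist":(280,30,80,100),"scene":(370,165,50,60),"side":(255,165,50,60)}[n]
    v=im[y:y+h,x:x+w].max(2); m=(v<(55 if n!="scene" else 60)).astype(np.uint8)
    k,l,s,c=cv2.connectedComponentsWithStats(m); 
    for i in range(1,k):
        if s[i][4]>20: print(n,s[i]+[x,y,0,0,0],(c[i]+[x,y]).round(1), [plane({"wrist":W,"scene":C,"side":S}[n],c[i]+[x,y],.085).round(4)])
c=np.array([.5325,.1035,0])
b=[(318.5,203)];print("bore",plane(W,b[0],.088))
E
python3 - <<'E'
import cv2
im=cv2.imread("pics/wrist3.png")[30:240,250:390];cv2.imwrite("pics/cw3.png",cv2.resize(im,None,fx=2.8,fy=2.8,interpolation=cv2.INTER_CUBIC))
E
```

```text
wrist [309  49  21  31 504] [319.   63.6] [array([0.4754, 0.2113, 0.085 ])]
scene [390 181   8  22 116] [393.8 191.2] [array([0.4809, 0.2069, 0.085 ])]
bore [0.53240859 0.10589418 0.088     ]
```

View pics/cw3.png

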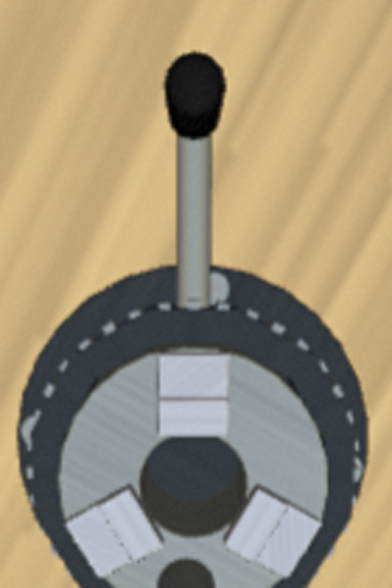

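```bash
python3 - <<'E'
from h import *
o=[-np.pi/2,0,.5]
st=get_state();W=cam("wrist",st);print(plane(W,(319.3,59),.106))
p=[.5324,.1045]
print(robot.movel([*p,.17],o,speed=.15,max_force=10),get_state()["ee_pos"])
print(robot.movel([*p,.125],o,speed=.03,max_force=5))
s=get_state();print(s["time"],s["ee_pos"],s["contact_force"],s["gripper_width"])
for n in ["side","wrist"]: cv2.imwrite(f"pics/{n}4.png",eyes.grab_frame(n)[:,:,::-1])
im=cv2.imread("pics/side4.png")[80:260,230:380];cv2.imwrite("pics/cs4.png",cv2.resize(im,None,fx=3.3,fy=3.3))
E
```

```text
[0.47544567 0.21164161 0.106     ]
False [0.5332903  0.10445233 0.17120954]
True
8.4 [0.53236433 0.10443186 0.13628472] [1.13657152 0.4105926  4.59004709] 0.5817043595953126
```

View pics/cs4.png

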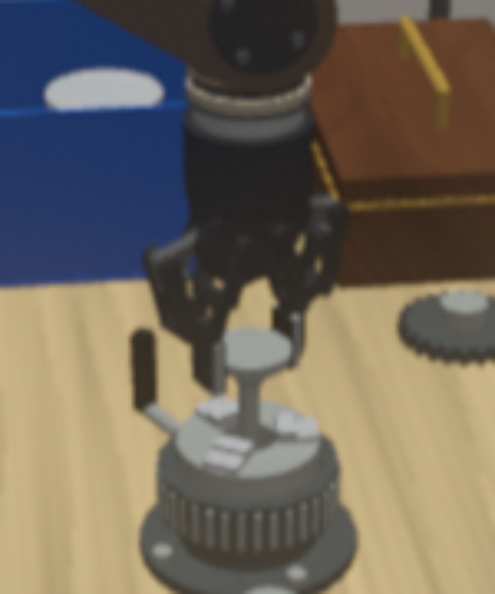

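```bash
python3 - <<'E'
from h import *
o=[-np.pi/2,0,.5]
s=get_state();e=s["ee_pos"]
robot.grip(1.0)
robot.movel([e[0],e[1],.26],o,speed=.15)
st=get_state();W=cam("wrist",st);print(st["time"],st["contact_force"])
for n in ["side","wrist"]: cv2.imwrite(f"pics/{n}5.png",eyes.grab_frame(n)[:,:,::-1])
print(proj(W,[[.5324,.1045,.151],[.475,.21,.106]]))
robot.grip(.53,25)
robot.reach([.475,.210,.2],o)
st=get_state();W=cam("wrist",st);print(st["time"],st["ee_pos"])
cv2.imwrite(f"pics/w6.png",eyes.grab_frame("wrist")[:,:,::-1]);print(proj(W,[[.475,.21,.106]]))
E
```

```text
9.9417 [0.70208849 0.1361127  0.16589609]
[[318.11509533 235.58268348]
 [318.53981168  56.26355486]]
11.1167 [0.47549674 0.21002229 0.2005895 ]
[[315.92016928 240.25048468]]
```

View pics/side5.png

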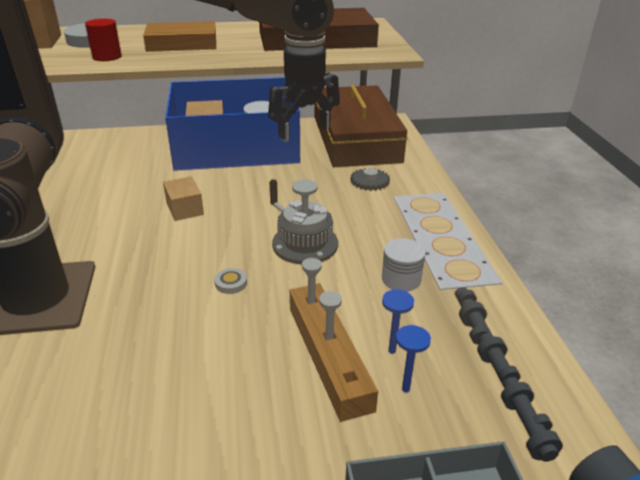

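View pics/wrist5.png

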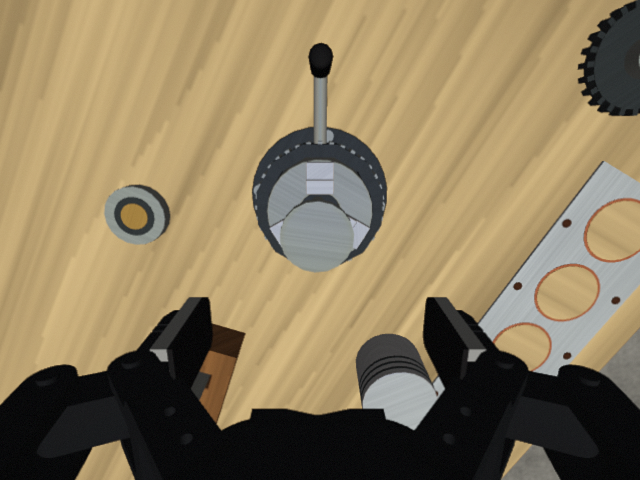

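View pics/w6.png

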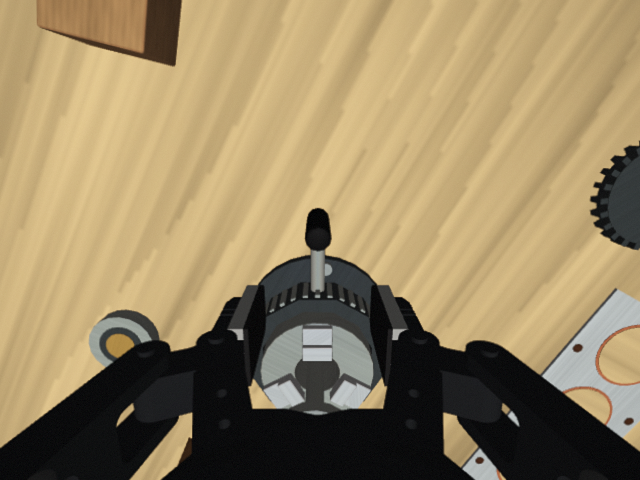

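```bash
python3 - <<'E'
from h import *
W=cam("wrist",get_state());print(proj(W,[[.5324,.1045,.146],[.5324,.1045,.1],[.5324,.1045,.085]]))
c=np.array([.5325,.1045]);h=np.array([.4752,.2105]);d=h-c;print(np.linalg.norm(d),np.arctan2(d[1],d[0]))
print([None if (q:=solve_ik([*(c+.12*np.array([np.cos(a),np.sin(a)])),.08],[-np.pi/2,0,a-np.pi/2])) is None else q.round(2).tolist() for a in (2.07,1.5,.9)])
im=cv2.imread("pics/w6.png")[250:430,240:400];cv2.imwrite("pics/cw6.png",cv2.resize(im,None,fx=3,fy=3))
E
```

```text
[[314.79385068 434.398823  ]
 [315.10335476 385.07550838]
 [315.18379672 372.23649505]]
0.12049601653166794 2.0663677319302884
[[0.22, 0.15, 2.07, 0.0, 0.93, -0.28], [0.22, 0.28, 1.91, 0.0, 0.95, 0.29], [0.16, 0.38, 1.77, 0.0, 0.99, 0.83]]
```

View pics/cw6.png

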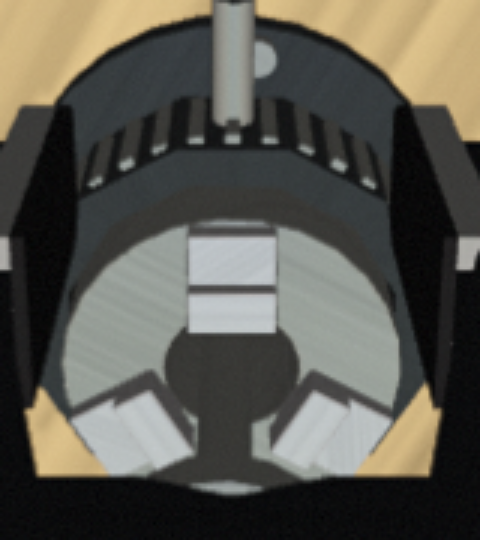

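Stem visible in the bore, valve upright. The grip's top sits at (318,237), within 3 px of the prediction. Now grasp and turn.

```bash
cat > turn.py <<'E'
from h import *
c=np.array([.5325,.1045]);r=.1203
def pose(a,z=.080): return [*(c+r*np.array([np.cos(a),np.sin(a)])),z],[-np.pi/2,0,a-np.pi/2]
def ft(a):
    s=get_state();f=s["contact_force"];t=np.array([np.sin(a),-np.cos(a)]);u=np.array([np.cos(a),np.sin(a)])
    e=s["ee_pos"][:2]-c
    return s["time"],f[:2]@t,f[:2]@u,f[2],np.arctan2(e[1],e[0]),np.hypot(*e)
E
python3 - <<'E'
from turn import *
a0=2.066
p,o=pose(a0)
print(robot.movel(p,o,speed=.1,max_force=8))
robot.grip(.05,30); print(np.round(ft(a0),3),get_state()["gripper_width"])
base=ft(a0)
for k in range(1,8):
    a=a0-.1*k
    p,o=pose(a); hit=robot.movel(p,o,speed=.06,max_force=25); f=ft(a); print(k,hit,np.round(f,3))
    if hit: break
E
```

```text
False
[12.867 -1.491  0.203  2.643  2.063  0.12 ] 0.2008895224547077
1 False [13.217  1.466 -0.136  3.484  1.958  0.12 ]
2 False [13.567  0.923  0.382  3.983  1.86   0.12 ]
3 False [13.917  0.937 -0.264  5.621  1.76   0.12 ]
4 False [14.267  0.197 -0.384  5.661  1.661  0.12 ]
5 False [14.617  0.63  -0.89   4.702  1.561  0.12 ]
6 False [14.967  0.241 -0.088  5.952  1.461  0.12 ]
7 False [15.317 -0.181 -1.787  5.756  1.362  0.12 ]
```

```bash
python3 - <<'E'
from turn import *
for n in ["side","scene"]: cv2.imwrite(f"pics/{n}7.png",eyes.grab_frame(n)[:,:,::-1])
a=cv2.imread("pics/side7.png")[130:270,230:380];b=cv2.imread("pics/scene7.png")[130:270,320:470]
cv2.imwrite("pics/c7.png",cv2.resize(np.hstack([a,b]),None,fx=2.6,fy=2.6))
E
```

```text
(no output)
```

View pics/c7.png

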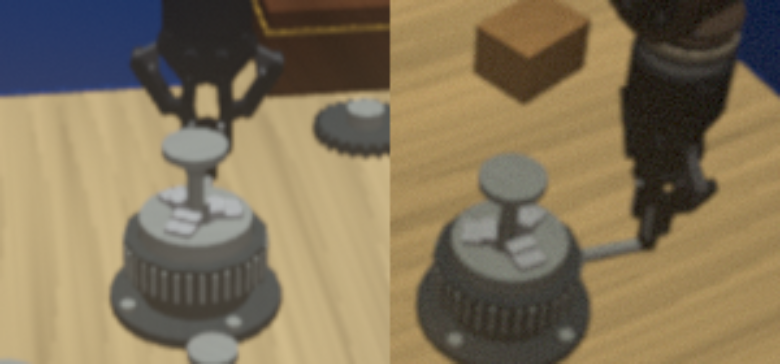

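```bash
python3 - <<'E'
from turn import *
a=1.366
for k in range(1,26):
    a-=.04 if a>1.13 else .02
    p,o=pose(a); hit=robot.movel(p,o,speed=.04,max_force=18); f=ft(a); print(k,round(a,3),hit,np.round(f,3))
    if f[1]<-15 or hit: break
E
```

```text
1 1.326 False [15.683 -0.559 -1.349  6.979  1.326  0.12 ]
2 1.286 False [15.95  -2.183 -2.01   7.92   1.286  0.12 ]
3 1.246 False [16.217 -1.411 -2.505  6.296  1.247  0.12 ]
4 1.206 False [16.483 -2.055 -1.117  6.426  1.207  0.12 ]
5 1.166 False [16.75  -1.712 -2.078  6.471  1.167  0.12 ]
6 1.126 False [17.017 -1.918 -1.731  6.823  1.127  0.12 ]
7 1.106 False [17.267 -2.369 -1.492  7.014  1.11   0.12 ]
8 1.086 False [17.517 -2.025 -2.185  7.183  1.09   0.12 ]
9 1.066 False [17.767 -2.357 -3.374  8.065  1.071  0.12 ]
10 1.046 False [18.017 -3.633 -1.235  7.693  1.051  0.12 ]
11 1.026 False [18.267 -2.631 -2.143  6.92   1.031  0.12 ]
12 1.006 False [18.517 -2.582 -2.251  8.017  1.011  0.12 ]
13 0.986 False [18.767 -2.07  -2.777  7.636  0.991  0.12 ]
14 0.966 False [19.017 -1.84  -2.982  8.453  0.972  0.12 ]
15 0.946 False [19.267 -3.366 -3.608  8.798  0.955  0.12 ]
16 0.926 False [19.517 -5.125 -3.104 10.173  0.94   0.12 ]
17 0.906 False [19.767 -7.444 -3.85  10.338  0.926  0.12 ]
18 0.886 False [20.017 -9.674 -4.028 10.887  0.912  0.12 ]
19 0.866 False [ 20.267 -12.545  -4.611  12.551   0.9     0.119]
20 0.846 False [ 20.517 -13.872  -5.051  13.613   0.886   0.119]
21 0.826 False [ 20.767 -16.117  -4.894  15.734   0.875   0.119]
```

```bash
python3 - <<'E'
from turn import *
a=.826
for k in range(2):
    a-=.02; p,o=pose(a); hit=robot.movel(p,o,speed=.04,max_force=18); print(hit,np.round(ft(a),3))
robot.pause(.4);print(np.round(ft(a),3))
robot.grip(.5); robot.pause(.2); print(np.round(ft(a),3))
e=get_state()["ee_pos"]
print(robot.movel([e[0],e[1],.2],None,speed=.12,max_force=15))
s=get_state();print(s["time"],s["ee_pos"],s["contact_force"])
for n in ["side","scene","wrist"]: cv2.imwrite(f"pics/{n}8.png",eyes.grab_frame(n)[:,:,::-1])
a=cv2.imread("pics/side8.png")[130:270,230:380];b=cv2.imread("pics/scene8.png")[150:290,310:460]
cv2.imwrite("pics/c8.png",cv2.resize(np.hstack([a,b]),None,fx=2.6,fy=2.6))
E
```

```text
False [ 21.017 -19.265  -5.883  14.933   0.863   0.119]
False [ 21.267 -21.375  -7.344  16.806   0.852   0.119]
[ 21.667 -21.375  -6.657  16.304   0.852   0.119]
[22.233 -9.573 -3.172  3.656  0.824  0.118]
False
23.3833 [0.61217938 0.19097823 0.19864745] [-0.39441985  0.36594512  0.57500526]
```

View pics/c8.png

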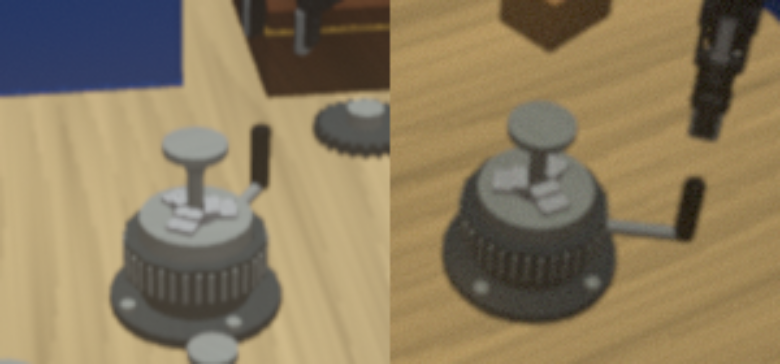

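View pics/wrist8.png

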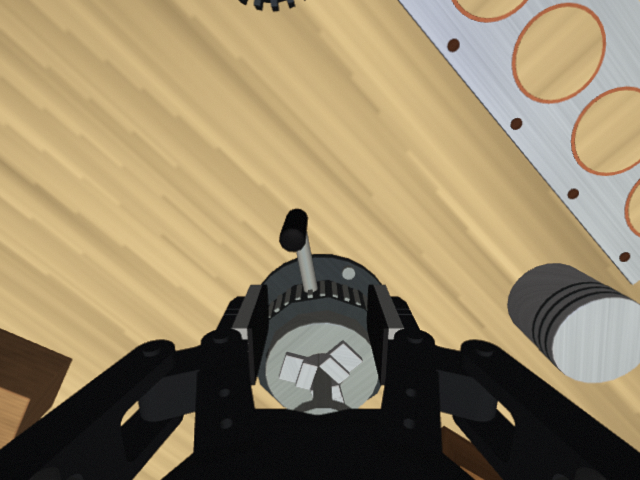

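```bash
python3 - <<'E'
from turn import *
W=cam("wrist",get_state()); p=plane(W,(292.5,238),.106); print(p, np.arctan2(*(p[:2]-c)[::-1]),np.hypot(*(p[:2]-c)))
S=cam("side");C=cam("scene")
px=np.array([260/2.6+230,128/2.6+130]);p=plane(S,px,.106);print(p,np.arctan2(*(p[:2]-c)[::-1]))
px=np.array([(693-390)/2.6+310,182/2.6+150]);p=plane(C,px,.106);print(p,np.arctan2(*(p[:2]-c)[::-1]))
im=cv2.imread("pics/wrist8.png")[300:420,250:390];cv2.imwrite("pics/cw8.png",cv2.resize(im,None,fx=4,fy=4,interpolation=cv2.INTER_CUBIC))
E
```

```text
[0.60366136 0.20425441 0.106     ] 0.9511564029256152 0.12253522431703655
[0.59977993 0.20029649 0.106     ] 0.9585139921842056
[0.6009249  0.20308959 0.106     ] 0.9640830867389355
```

View pics/cw8.png

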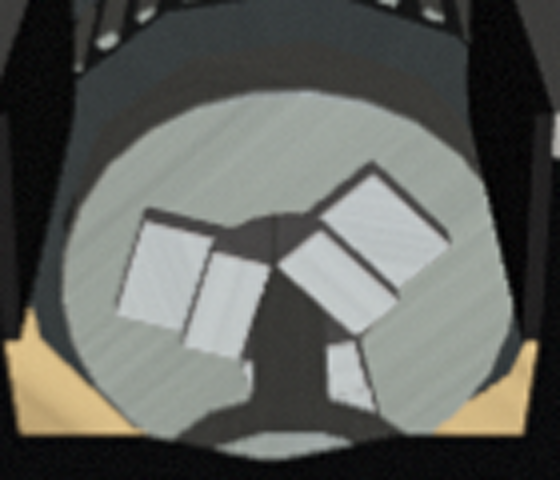

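```bash
python3 - <<'E'
from h import *
e=get_state()["ee_pos"];robot.movel([e[0],e[1],.26],None,speed=.15)
cv2.imwrite("pics/side9.png",eyes.grab_frame("side")[:,:,::-1])
s=get_state();print(s["time"],s["contact_force"])
ticket.close_job()
E
```

```text
24.1333 [-1.04833542 -0.18687608  0.36813871]
the job is handed in; nothing more can be done
```

View pics/side9.png

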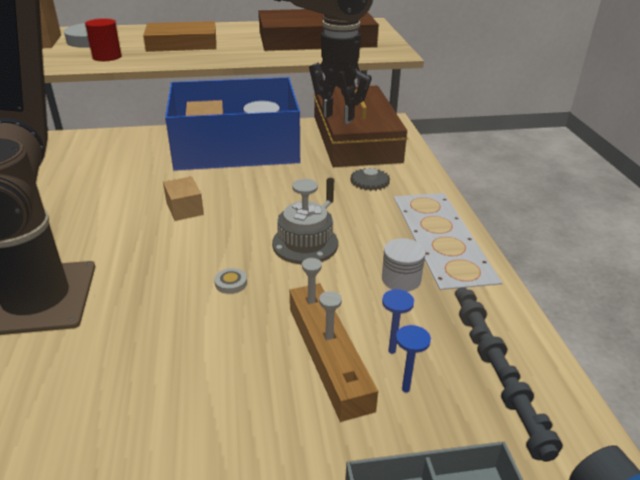

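I took the widest valve out of the rack by its rim, stood it stem down on the chuck floor and turned the sleeve clockwise by its grip until the jaws closed on the stem. I then let go and handed the job in at about 24 s.

- **Placing:** the stem touched the floor with the tool at z = 0.136 m, which is the height expected for a seated valve.
- **Turning:** by the cameras, the grip went through about 1.11 rad. The sleeve went hard at that angle, and I pressed to about 21 N at the grip.
- **Final view:** the last picture shows the valve upright at (305,187) with the grip at (330,190) and the gripper clear. The blue valves and the other two steel valves still stand where they were. An earlier wrist picture shows the jaws closed round the stem.

**Disagreements:**
- The wrist read only about 2–3 N while turning, where about 4 N was expected.
- While I pressed on the hard sleeve, an upward force of about 16 N also built up. The tool ran about 12 mm past the grip, which I put down to finger flex.
- I did not test how tightly the stem is held other than by that press.

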